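# Seat the high vial and start the sampler

## Robot

A 7-joint arm with a two-finger parallel gripper is mounted at the origin on the work surface. World frame = base frame: x ahead of the robot, y to its left, z up, the work surface at z = 0. Lengths are in m, angles in rad, forces in N, time in s.
With the tool pointing down it reaches from about 0.4 to 0.875 m from the base axis. Payload 19.3 kg.
Tool frame: the origin (TCP) lies at the very end of the fingers, on their centre line; the grasp point (between the pads) lies 19 mm behind it; z points along the fingers, y is the line along which they close (so a half turn about z gives the same grasp; the last joint's range is limited). The gripper opens to 85 mm and grips with 20 to 120 N. Pads are 22 mm wide; open, the fingers measure 114 mm over their backs; the gripper's body (76 mm by 85 mm) begins 54 mm behind the grasp point. The pads swing forward as they close: fully open they stand 13 mm farther back than shut.
Start: joints at [1.214, 0.521, -0.036, 1.599, 0.021, 1.021, -0.113], TCP at [0.177, -0.599, 0.231] pointing down, gripper open.
Joint ranges: [-2.91, 2.91], [-0.3, 2.13], [-1.5, 1.42], [0.17, 2.43], [-1.26, 4.41], [0.16, 1.93], [-2.52, 2.52]. Speed limits (rad/s): [1.89, 1.89, 2.39, 2.39, 3.01, 3.01, 3.01].

## Interface

Orientations are given as [roll, pitch, yaw] about the fixed x, y, z axes, in that order (R = Rz(yaw) Ry(pitch) Rx(roll)).
In Python, from workcell import monitor, optics, workorder gives the robot as it stands.
- The arm moves only by the tool apply_moves, never from a script. Its arguments are lists of equal length, an entry for each row: "linear": the shift along the tool's x, y, z each as a share of 0.1 m, from -1 to 1, a list of three; "delta_rot": the turn, a rotation vector about the tool's x, y, z each as a share of 120 degrees, from -1 to 1, a list of three. A call has exactly 5 rows; each row is the pose to reach, as a shift and turn from the pose commanded when the call began, along the tool's axes at that moment; what a row does not reach only later rows make up. A row lasts 1/12 s, in which the tool goes at most 41.7 mm and 7.16 degrees, less where a joint would pass 70% of its speed; a pose out of reach is approached as far as the arm can. A call with a number of a shift or a turn outside -1 to 1 is refused whole. A call with a gripper value outside its range is refused whole. "gripper" is the opening, from -1 (shut) to 1 (fully open), set as the call begins (left out, the last holds). The fingers move at their own pace and stop on an object; "force" is the grip in N (left out, the last holds). Time passes only in rows, so rows that repeat a pose let the fingers close, or fill a call up. It gives the time, the measured TCP pose, the force, the opening and the grip force at its end, in the units of the state.
- monitor.observe(): the state, without advancing time (a new reading comes with each control period).
- optics.grab_frame(name): name is "scene" or "top"; returns (picture, depth): 384x512x3 uint8, red, green, blue; 384x512 float32, m along the optical axis (not along the pixel's ray), 0 where there is no reading.
- optics.camera_info(name): a dict with "fx", "fy", "cx", "cy" (pixels), "rvec" (rotation vector, rad) and "tvec" (3), from world to camera coordinates, as OpenCV has them. Camera axes: x right, y down, z forward; pixel columns grow to the right and rows downward; lengths in m; the calibration is good to about 2 mm. A picture is of the moment at which its call begins. camera_info takes no time and is no camera call.
- workorder.job_done(): hands the job in; it is judged then, once.
The state is a dict: "clock": time; "qpos": joint angles; "qd": joint speeds; "joint_efforts": joint torques, N m; "position": TCP position; "tool_rot": TCP orientation; "force": force on the tool from outside, world axes, zero at the start; "moment": the same for the moment, N m; "grip_width": finger opening in m; "finger_force": force on a finger pad.
Only numpy, scipy, OpenCV 4.12 (cv2) and the standard library are available. Lean on these libraries where they do the work, as an engineer would, in place of code of your own. Each camera call takes 0.05 s, during which the arm holds its last target. There are 200 camera calls.

## Task

One vial in the sampler tray stands higher than the rest: press it gently down with your fingertips until it is fully home, level with the others. Then gently press the long bar key on the hand controller to start the sampler, let it spring back, and withdraw. Pick nothing up, leave the controller lying where it is, and leave the other vials, the round keys, the bulb, the flask and the carton alone.

Things in the scene. Friction and masses are not known exactly. Their poses are not given: they have to be found in the camera images.
- tray: White sampler tray block fixed to the bench, 125 mm (its x) by 175 mm (its y), deck 50 mm above the bench. Origin at the centre of its underside, on the bench, z up. Six sockets with black collars (31 mm wide, 3 mm proud of the deck) in two rows of three: at tray x = -26 or +26 mm, y = -52, 0 or +52 mm. All six hold a capped glass vial.
- high_vial: The vial not fully in: glass, 23 mm wide, 75 mm tall with cap, like its neighbours but standing 14 to 20 mm higher, in any socket. Origin at the centre of its underside, z up. It slides only up and down; its snug collar resists with about 4 N and holds it. Home, its underside is 10 mm above the bench on a sprung seat: pushed on with over 6 N the seat gives, 4 mm at 18 N, and springs back.
- high_vial_cap (a point): Centre of the flat top of that vial's 21 mm wide aluminium cap, 75 mm above the vial's origin. Fully home it is 85 mm above the bench, level with the other caps, 35 mm above the deck.
- vial_b: One of the five other vials, the same size and look, already fully home (cap top 85 mm above the bench). Origin at the centre of its underside, 10 mm above the bench. Leave alone.
- vial_c: One of the five other vials, the same size and look, already fully home (cap top 85 mm above the bench). Origin at the centre of its underside, 10 mm above the bench. Leave alone.
- vial_d: One of the five other vials, the same size and look, already fully home (cap top 85 mm above the bench). Origin at the centre of its underside, 10 mm above the bench. Leave alone.
- vial_e: One of the five other vials, the same size and look, already fully home (cap top 85 mm above the bench). Origin at the centre of its underside, 10 mm above the bench. Leave alone.
- vial_f: One of the five other vials, the same size and look, already fully home (cap top 85 mm above the bench). Origin at the centre of its underside, 10 mm above the bench. Leave alone.
- controller: Loose grey hand controller lying flat on the bench, 74 mm (its x) by 130 mm (its y) by 24 mm high, about 0.5 kg. Origin at the centre of its underside, z up. On top: one long bar key towards its +y end, a dark display in the middle, two small round keys side by side towards its -y end. All the keys are white.
- bar_key_top (a point): Centre of the top of the bar key, at x = 0, y = +42 mm, 34 mm above the controller's underside. The key is 46 mm (controller x) by 16 mm (controller y) and stands 10 mm above the controller's top face.
- bar_key (a joint): How far the bar key is pressed, in m: 0 released, 0.008 fully down. A spring resists with about 2 N at first and 8 N fully down and brings it back. A press counts from 0.003 (about 4.3 N).
- round_key_near_top (a point): Centre of the top of a round key, 16 mm wide, at controller x = -18, y = -42 mm, as high as the bar key. Leave alone.
- round_key_near (a joint): How far that round key is pressed, in m, 0 released, 0.008 down; same spring.
- round_key_far_top (a point): Centre of the top of the other round key, 16 mm wide, at controller x = +18, y = -42 mm. Leave alone.
- round_key_far (a joint): How far that round key is pressed, in m, 0 released, 0.008 down; same spring.
- bulb: Loose teal rubber blower bulb standing upright, pear-shaped, 58 mm wide, 92 mm high. Origin at the centre of its underside. Leave alone.
- flask: Loose small conical glass flask, 76 mm wide at the foot, 90 mm high. Origin at the centre of its underside. Leave alone.
- carton: Loose white carton with a yellow band, 60 mm (its x) by 130 mm (its y) by 70 mm high. Origin at the centre of its underside. Leave alone.
There are look-alikes about, which are no part of the job. What is meant by the controller is not green, and is the larger of those in its own colour.

How it is judged:
By the outcome, as a careful person would: the job done as asked, in the order asked, and still so for the second after the job is handed in, with the robot touching nothing.
It also fails if it takes over 40 s, if anything falls off the work surface, if the arm or the gripper's body presses on something with over 40 N, if the wrist force passes 120 N, or if a joint passes its speed limit or range.

## Working session

There is one attempt and no reset: what is moved stays moved. The work goes in short steps, Python scripts to look and compute and a tool call to move; the robot and the scene stay as the last step left them, time stands still between calls to the robot, and variables do not carry over. Pictures are saved under pics/ and viewed, at most 10 in all, crops included, and the job is handed in when it is done.

Besides the shell and the picture viewer there is one more tool, called as name(argument=value, ...) on one line, values as JSON. apply_moves: Moves the arm, as the interface text tells. Its arguments: {"type":"object","properties":{"linear":{"type":"array"},"delta_rot":{"type":"array"},"gripper":{"type":"number"},"force":{"type":"number"}},"required":["linear","delta_rot"]}

```bash
mkdir -p pics; cat > h.py <<'E'
import numpy as np, cv2
from workcell import monitor, optics, workorder
def cam(n):
    c=optics.camera_info(n); R=cv2.Rodrigues(np.array(c['rvec'],float))[0]; return c,R,np.array(c['tvec'],float).ravel()
def world(n,depth):
    c,R,t=cam(n); v,u=np.mgrid[:384,:512]
    P=np.stack([(u-c['cx'])/c['fx']*depth,(v-c['cy'])/c['fy']*depth,depth],-1)
    return (P-t)@R
def ray(n,u,v,z):
    c,R,t=cam(n); d=R.T@np.array([(u-c['cx'])/c['fx'],(v-c['cy'])/c['fy'],1]); o=-R.T@t
    return o+d*(z-o[2])/d[2]
E
python3 - <<'E'
from h import *
for n in('top','scene'):
    p,d=optics.grab_frame(n); np.savez(n+'.npz',p=p,d=d); cv2.imwrite(f'pics/{n}1.png',p[...,::-1])
    c,R,t=cam(n); print(n,-R.T@t,c['fx'],R[2])
print(monitor.observe())
E
```

```text
top [ 0.38677422 -0.02515694  1.03960122] 492.29051923207044 [ 0.21332933  0.00602813 -0.97696175]
scene [ 0.99106718 -0.51232907  0.72439675] 463.4030592664373 [-0.44641476  0.55315737 -0.70337102]
{'clock': 0.1, 'qpos': array([ 1.21379445,  0.52198026, -0.0363253 ,  1.599958  ,  0.02117364,
        1.02113415, -0.11278667]), 'qd': array([-1.07577677e-03,  2.70905578e-05,  1.84559608e-03, -1.36886335e-03,
        2.37795314e-03,  2.40832618e-04, -4.77846881e-04]), 'joint_efforts': array([ 2.70870085e-03, -9.28467607e+01,  1.98344506e+00, -3.70525646e+01,
        1.81252544e-02,  5.32173668e-03,  5.04800084e-05]), 'position': array([ 0.17668403, -0.59917016,  0.2307647 ]), 'tool_rot': array([-3.14049825e+00,  5.71155191e-05,  2.86788753e-01]), 'force': array([-0.20416641, -0.45545322,  0.78961386]), 'moment': array([ 0.03912552, -0.0525214 ,  0.02404357]), 'finger_force': 0.0, 'grip_width': 0.08518382998394944}
```

View pics/top1.png

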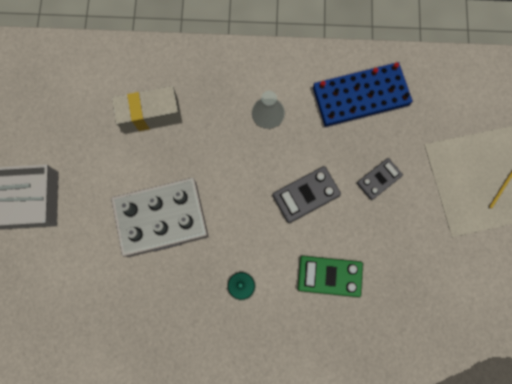

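View pics/scene1.png

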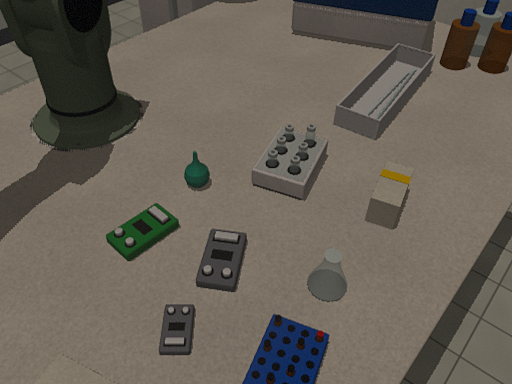

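The top view shows the tray at about (160,217) with six vials. The larger grey controller is at (307,194), with its bar key at (289,202). The small grey one at (380,178) and the green one at (331,276) are decoys.

```bash
cat > m.py <<'E'
from h import *
for n in('top','scene'):
    f=np.load(n+'.npz'); p,d=f['p'],f['d']; W=world(n,d); ok=d>0
    print(n,'bench z',np.median(W[...,2][ok&(abs(W[...,2])<.02)]))
    X,Y,Z=W[...,0],W[...,1],W[...,2]
    def blobs(m,name,amin,k=0):
        nl,l,s,_=cv2.connectedComponentsWithStats(m.astype(np.uint8))
        for i in range(1,nl):
            if s[i,4]>=amin:
                q=l==i; (r)=cv2.minAreaRect(np.c_[X[q],Y[q]].astype(np.float32)*1000)
                print(name,s[i,4],'px',np.argwhere(q).mean(0)[::-1].round(1),'med',np.median(W[q],0).round(4),'zmax',np.percentile(Z[q],[90,98]).round(4),'rect',np.round(r[0],1),np.round(r[1],1),round(r[2],1))
    reg=ok&(X>.25)&(X<.6)&(Y>.1)&(Y<.45)
    blobs(reg&(Z>.042)&(Z<.06),'deck',150)
    blobs(reg&(Z>.076)&(Z<.12),'cap',4)
    reg=ok&(X>.3)&(X<.6)&(Y>-.2)&(Y<.1)
    blobs(reg&(Z>.017)&(Z<.04),'ctrl',150)
    v=p.max(-1).astype(int); s=v-p.min(-1)
    blobs(reg&(Z>.024)&(Z<.045)&(v>130)&(s<45),'key',10)
E
python3 m.py
```

```text
top bench z -0.0006303723160373389
deck 278 px [ 44.1 205.1] med [0.5436 0.4118 0.0557] zmax [0.0594 0.0598] rect [547.1 414.4] [ 40.8 100.1] 72.5
deck 4132 px [156.5 218. ] med [0.5299 0.1852 0.0497] zmax [0.0524 0.0547] rect [533.7 182.5] [126.2 175.1] 16.3
cap 90 px [178.  194.5] med [0.5726 0.1388 0.0839] zmax [0.0864 0.0875] rect [572.3 139.7] [18.6 19.6] 5.0
cap 95 px [152.1 200.8] med [0.5573 0.1889 0.0844] zmax [0.0868 0.0877] rect [558.1 189.2] [19.2 19.8] 1.2
cap 131 px [125.5 206.5] med [0.5423 0.2363 0.0993] zmax [0.1018 0.1036] rect [542.8 238.6] [20.6 20.6] 20.3
cap 91 px [183.5 219.7] med [0.5224 0.1242 0.0845] zmax [0.0867 0.088 ] rect [522.4 124.4] [19.2 17.9] 4.4
cap 99 px [157.5 226.1] med [0.5082 0.1744 0.0841] zmax [0.0866 0.0875] rect [508.3 174.6] [20.  20.2] 32.7
cap 97 px [131.5 232.5] med [0.4937 0.2243 0.0841] zmax [0.0867 0.0877] rect [493.5 224.8] [17.8 20.7] 5.1
ctrl 1172 px [301.1 202.6] med [ 0.5797 -0.1054  0.0236] zmax [0.0324 0.0351] rect [ 595.5 -120.2] [ 72.3 126. ] 30.4
ctrl 1652 px [321.2 275.4] med [ 0.4279 -0.1535  0.0234] zmax [0.0303 0.0347]
[... 1149 characters left out ...]
8.7] [18.  23.5] 41.0
ctrl 207 px [197.2 179.2] med [ 0.4235 -0.0103  0.0304] zmax [0.0375 0.0387] rect [413.5  -2.3] [56.1 33.8] 45.1
ctrl 210 px [265.1 180.2] med [0.5334 0.0905 0.0294] zmax [0.0379 0.0395] rect [537.2  91.9] [70.4  6.8] 16.3
ctrl 1254 px [150.3 223.1] med [ 0.438  -0.1574  0.025 ] zmax [0.0328 0.0358] rect [ 432.6 -155.1] [93.  75.2] 87.1
ctrl 903 px [217.7 245.5] med [ 0.5828 -0.1073  0.0254] zmax [0.0343 0.0359] rect [ 569.6 -121.4] [ 60.7 139.2] 0.0
key 71 px [157.9 212.7] med [ 0.4332 -0.1337  0.0348] zmax [0.0361 0.0374] rect [ 434.8 -132.8] [13.2 40.2] 85.3
key 80 px [225.5 235.3] med [ 0.5787 -0.0886  0.0349] zmax [0.036  0.0369] rect [579.4 -88.1] [41.5 13.8] 32.6
```

```bash
cat >> h.py <<'E'
from scipy.spatial.transform import Rotation as Ro
def plan(way,pos=None,rot=None):
    s=monitor.observe(); p=np.array(s['position'] if pos is None else pos); R=Ro.from_euler('xyz',s['tool_rot'] if rot is None else rot)
    for x,y,z,yaw in way:
        T=Ro.from_euler('xyz',[np.pi,0,np.radians(yaw)])
        L=(R.inv().apply(np.array([x,y,z])-p)/.1).round(3); D=((R.inv()*T).as_rotvec()/np.radians(120)).round(3)
        print((x,y,z,yaw),'lin',L.tolist(),'rot',D.tolist()); p=np.array([x,y,z]);R=T
E
python3 -c "
from h import *
plan([(.25,-.53,.2,43),(.32,-.45,.2,69),(.37,-.36,.2,95),(.42,-.27,.2,121),(.45,-.17,.2,121),(.47,-.07,.2,121),(.49,.03,.2,121),(.51,.13,.2,121),(.545,.21,.2,121),(.5447,.238,.13,121)])"
```

```text
(0.25, -0.53, 0.2, 43) lin [0.899, -0.456, 0.308] rot [-0.001, -0.0, -0.221]
(0.32, -0.45, 0.2, 69) lin [1.058, -0.108, -0.0] rot [-0.0, 0.0, -0.217]
(0.37, -0.36, 0.2, 95) lin [1.019, 0.144, 0.0] rot [0.0, 0.0, -0.217]
(0.42, -0.27, 0.2, 121) lin [0.853, 0.577, 0.0] rot [0.0, 0.0, -0.217]
(0.45, -0.17, 0.2, 121) lin [0.703, 0.772, 0.0] rot [0.0, 0.0, 0.0]
(0.47, -0.07, 0.2, 121) lin [0.754, 0.686, 0.0] rot [0.0, 0.0, 0.0]
(0.49, 0.03, 0.2, 121) lin [0.754, 0.686, 0.0] rot [0.0, 0.0, 0.0]
(0.51, 0.13, 0.2, 121) lin [0.754, 0.686, 0.0] rot [0.0, 0.0, 0.0]
(0.545, 0.21, 0.2, 121) lin [0.505, 0.712, 0.0] rot [0.0, 0.0, 0.0]
(0.5447, 0.238, 0.13, 121) lin [0.242, 0.142, 0.7] rot [0.0, 0.0, 0.0]
```

apply_moves(linear=[[0.18, -0.09, 0.06], [0.36, -0.18, 0.12], [0.54, -0.27, 0.18], [0.72, -0.36, 0.24], [0.9, -0.45, 0.3]], delta_rot=[[0, 0, -0.044], [0, 0, -0.088], [0, 0, -0.132], [0, 0, -0.176], [0, 0, -0.22]], gripper=-1, force=20)

```text
clock: 0.52
position: [0.2509, -0.53, 0.2008]
tool_rot: [-3.141, -0.0, 0.752]
force: [0.2, -0.1, -0.5]
grip_width: 0.026
finger_force: 0.0
```

apply_moves(linear=[[0.2, -0.02, 0], [0.4, -0.04, 0], [0.6, -0.06, 0], [0.8, -0.08, 0], [1, -0.1, 0]], delta_rot=[[0, 0, -0.044], [0, 0, -0.088], [0, 0, -0.132], [0, 0, -0.176], [0, 0, -0.22]])

```text
clock: 0.93
position: [0.3174, -0.4546, 0.2011]
tool_rot: [-3.141, -0.0, 1.213]
force: [0.4, 0.1, 0.1]
grip_width: -0.0002
finger_force: 0.0
```

apply_moves(linear=[[0.2, 0.03, 0], [0.4, 0.06, 0], [0.6, 0.09, 0], [0.8, 0.12, 0], [1, 0.15, 0]], delta_rot=[[0, 0, -0.044], [0, 0, -0.088], [0, 0, -0.132], [0, 0, -0.176], [0, 0, -0.22]])

```text
clock: 1.35
position: [0.3666, -0.3664, 0.2011]
tool_rot: [-3.141, -0.0, 1.674]
force: [0.6, -0.2, -0.5]
grip_width: 0.0001
finger_force: 0.0
```

apply_moves(linear=[[0.17, 0.12, 0], [0.34, 0.24, 0], [0.51, 0.36, 0], [0.68, 0.48, 0], [0.85, 0.6, 0]], delta_rot=[[0, 0, -0.042], [0, 0, -0.084], [0, 0, -0.126], [0, 0, -0.168], [0, 0, -0.21]])

```text
clock: 1.77
position: [0.418, -0.276, 0.2012]
tool_rot: [-3.141, -0.0, 2.113]
force: [0.4, -0.3, 0.6]
grip_width: -0.0001
finger_force: 0.0
```

apply_moves(linear=[[0.15, 0.15, 0], [0.3, 0.3, 0], [0.45, 0.45, 0], [0.6, 0.6, 0], [0.75, 0.75, 0]], delta_rot=[[0, 0, 0], [0, 0, 0], [0, 0, 0], [0, 0, 0], [0, 0, 0]])

```text
clock: 2.18
position: [0.4437, -0.1731, 0.2012]
tool_rot: [-3.141, -0.0, 2.109]
force: [1.2, 0.4, -1.0]
grip_width: 0.0003
finger_force: 0.0
```

apply_moves(linear=[[0.15, 0.14, 0], [0.3, 0.28, 0], [0.45, 0.42, 0], [0.6, 0.56, 0], [0.75, 0.7, 0]], delta_rot=[[0, 0, 0], [0, 0, 0], [0, 0, 0], [0, 0, 0], [0, 0, 0]])

```text
clock: 2.6
position: [0.4653, -0.0728, 0.2012]
tool_rot: [-3.141, -0.0, 2.109]
force: [0.6, 0.0, -0.3]
grip_width: 0.0001
finger_force: 0.0
```

apply_moves(linear=[[0.15, 0.14, 0], [0.3, 0.28, 0], [0.45, 0.42, 0], [0.6, 0.56, 0], [0.75, 0.7, 0]], delta_rot=[[0, 0, 0], [0, 0, 0], [0, 0, 0], [0, 0, 0], [0, 0, 0]])

```text
clock: 3.02
position: [0.4871, 0.0274, 0.2012]
tool_rot: [-3.141, -0.0, 2.109]
force: [1.0, -0.2, -0.7]
grip_width: 0.0002
finger_force: 0.0
```

apply_moves(linear=[[0.15, 0.14, 0], [0.3, 0.28, 0], [0.45, 0.42, 0], [0.6, 0.56, 0], [0.75, 0.7, 0]], delta_rot=[[0, 0, 0], [0, 0, 0], [0, 0, 0], [0, 0, 0], [0, 0, 0]])

```text
clock: 3.43
position: [0.5087, 0.1277, 0.2011]
tool_rot: [-3.141, -0.0, 2.109]
force: [0.7, -0.8, -0.5]
grip_width: -0.0003
finger_force: 0.0
```

```bash
python3 -c "
from h import *
s=monitor.observe();print(s['clock'],s['position'],s['tool_rot'],s['force'],s['qpos'],s['grip_width'])
plan([(.5447,.238,.2,121),(.5447,.238,.12,121)])"
```

```text
3.4333 [0.50871777 0.1276812  0.20109568] [-3.14110165e+00 -8.11647344e-05  2.10880861e+00] [ 0.70637003 -0.77300025 -0.45453989] [ 0.13194095  0.46615661 -0.65503976  1.87065141  0.350639    0.92226912
 -0.14903505] -0.0003240657913448502
(0.5447, 0.238, 0.2, 121) lin [0.763, 0.874, 0.011] rot [-0.0, -0.0, -0.001]
(0.5447, 0.238, 0.12, 121) lin [0.0, -0.0, 0.8] rot [0.0, 0.0, 0.0]
```

apply_moves(linear=[[0.16, 0.18, 0], [0.32, 0.36, 0], [0.48, 0.54, 0], [0.64, 0.71, 0], [0.763, 0.874, 0]], delta_rot=[[0, 0, 0], [0, 0, 0], [0, 0, 0], [0, 0, 0], [0, 0, 0]])

```text
clock: 3.85
position: [0.5445, 0.2387, 0.2011]
tool_rot: [-3.141, -0.0, 2.11]
force: [0.2, -0.0, -0.2]
grip_width: -0.0001
finger_force: 0.0
```

apply_moves(linear=[[0, 0, 0.2], [0, 0, 0.4], [0, 0, 0.6], [0, 0, 0.75], [0, 0, 0.84]], delta_rot=[[0, 0, 0], [0, 0, 0], [0, 0, 0], [0, 0, 0], [0, 0, 0]])

```text
clock: 4.27
position: [0.5439, 0.2367, 0.1153]
tool_rot: [-3.139, -0.0, 2.109]
force: [-0.4, 0.5, -0.6]
grip_width: 0.0002
finger_force: 0.0
```

```bash
python3 - <<'E'
from h import *
s=monitor.observe();print(s['clock'],s['position'],s['force'])
ims=[]
for n,(u,v) in (('top',(125,206)),('scene',(310,130))):
    p,d=optics.grab_frame(n); ims.append(cv2.resize(p[max(0,v-60):v+60,u-60:u+60],(390,390),interpolation=2)[...,::-1])
cv2.imwrite('pics/c1.png',np.hstack(ims))
E
```

```text
4.2667 [0.54391794 0.23666672 0.11532428] [-0.44214011  0.49473587 -0.6070494 ]
```

View pics/c1.png

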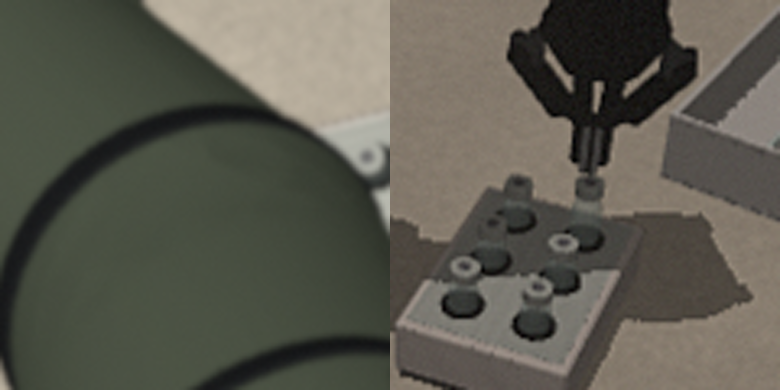

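The right crop (scene) shows the closed fingertips centred just above the raised vial's cap, which is near crop pixel (590,185). I'll press down.

apply_moves(linear=[[0, 0, 0.04], [0, 0, 0.08], [0, 0, 0.12], [0, 0, 0.16], [0, 0, 0.2]], delta_rot=[[0, 0, 0], [0, 0, 0], [0, 0, 0], [0, 0, 0], [0, 0, 0]])

```text
clock: 4.78
position: [0.545, 0.2372, 0.0974]
tool_rot: [3.141, 0.0, 2.109]
force: [-0.4, 0.8, 5.0]
grip_width: -0.0005
finger_force: 2.2
```

apply_moves(linear=[[0, 0, 0.02], [0, 0, 0.035], [0, 0, 0.05], [0, 0, 0.065], [0, 0, 0.07]], delta_rot=[[0, 0, 0], [0, 0, 0], [0, 0, 0], [0, 0, 0], [0, 0, 0]])

```text
clock: 5.2
position: [0.5448, 0.2371, 0.0902]
tool_rot: [3.141, 0.0, 2.109]
force: [0.9, -0.0, 4.5]
grip_width: -0.0001
finger_force: 1.9
```

apply_moves(linear=[[0, 0, 0.01], [0, 0, 0.02], [0, 0, 0.03], [0, 0, 0.04], [0, 0, 0.045]], delta_rot=[[0, 0, 0], [0, 0, 0], [0, 0, 0], [0, 0, 0], [0, 0, 0]])

```text
clock: 5.62
position: [0.5447, 0.2371, 0.0857]
tool_rot: [3.142, -0.0, 2.109]
force: [1.5, -0.4, 3.1]
grip_width: -0.0001
finger_force: 1.9
```

apply_moves(linear=[[0, 0, 0.004], [0, 0, 0.008], [0, 0, 0.01], [0, 0, 0.01], [0, 0, 0.01]], delta_rot=[[0, 0, 0], [0, 0, 0], [0, 0, 0], [0, 0, 0], [0, 0, 0]])

```text
clock: 6.03
position: [0.5448, 0.2371, 0.085]
tool_rot: [3.141, 0.0, 2.109]
force: [0.4, -0.2, 5.5]
grip_width: -0.0001
finger_force: 3.0
```

apply_moves(linear=[[0, 0, 0.004], [0, 0, 0.008], [0, 0, 0.01], [0, 0, 0.01], [0, 0, 0.01]], delta_rot=[[0, 0, 0], [0, 0, 0], [0, 0, 0], [0, 0, 0], [0, 0, 0]])

```text
clock: 6.45
position: [0.5449, 0.2372, 0.0841]
tool_rot: [3.141, 0.0, 2.109]
force: [0.4, -1.0, 7.9]
grip_width: 0.0001
finger_force: 4.2
```

apply_moves(linear=[[0, 0, -0.03], [0, 0, -0.1], [0, 0, -0.3], [0, 0, -0.6], [0, 0, -0.9]], delta_rot=[[0, 0, 0], [0, 0, 0], [0, 0, 0], [0, 0, 0], [0, 0, 0]])

```text
clock: 6.87
position: [0.5439, 0.2369, 0.1746]
tool_rot: [-3.14, -0.001, 2.109]
force: [0.4, -0.7, 0.7]
grip_width: 0.0
finger_force: 0.0
```

```bash
python3 - <<'E'
from h import *
p,d=optics.grab_frame('scene'); np.savez('scene.npz',p=p,d=d)
s=monitor.observe();print(s['clock'],s['position'],s['force'])
plan([(.54,.14,.16,121),(.55,.04,.16,121),(.565,-.04,.15,121),(.578,-.0867,.09,121)])
E
python3 m.py | sed -n '/scene/,$p' | grep -E 'cap|key'
```

```text
6.9167 [0.54597669 0.23839054 0.18060648] [2.35363652 2.12867443 8.05116712]
(0.54, 0.14, 0.16, 121) lin [-0.814, -0.557, 0.203] rot [0.002, 0.0, -0.001]
(0.55, 0.04, 0.16, 121) lin [-0.909, -0.429, -0.0] rot [0.0, 0.0, 0.0]
(0.565, -0.04, 0.15, 121) lin [-0.763, -0.283, 0.1] rot [0.0, 0.0, 0.0]
(0.578, -0.0867, 0.09, 121) lin [-0.467, -0.129, 0.6] rot [0.0, 0.0, 0.0]
cap 64 px [289.2 127.1] med [0.4984 0.2213 0.085 ] zmax [0.0866 0.0869] rect [497.3 222.8] [18.2 21.1] 79.6
cap 65 px [310.4 132.7] med [0.5482 0.235  0.0848] zmax [0.0867 0.0882] rect [547.1 237.7] [18.7 19.6] 82.6
cap 62 px [281.2 139.5] med [0.5132 0.171  0.0851] zmax [0.087  0.0883] rect [511.2 173.4] [18.2 21.7] 38.7
cap 70 px [303.  145.6] med [0.5631 0.1859 0.0849] zmax [0.0874 0.0879] rect [562.5 186.9] [18.3 20.8] 34.7
cap 74 px [272.7 152.9] med [0.5282 0.1216 0.0848] zmax [0.0869 0.088 ] rect [526.1 123.6] [19.6 19.2] 39.8
cap 73 px [295.1 159.1] med [0.5777 0.1358 0.0852] zmax [0.0878 0.0882] rect [575.5 139.1] [17.6 22.7] 37.7
key 96 px [157.9 212.8] med [ 0.4344 -0.1337  0.0347] zmax [0.036  0.0372] rect [ 434.  -133.1] [14.3 40.9] 85.1
key 108 px [225.9 235.2] med [ 0.5797 -0.0881  0.0349] zmax [0.0365 0.0373] rect [579.3 -87.4] [43.2 14.4] 34.9
```

The pressed vial is level with the others: cap at 0.0848 m against 0.0848–0.0852 m. Next is the bar key.

apply_moves(linear=[[-0.16, -0.11, 0], [-0.32, -0.22, 0.05], [-0.48, -0.33, 0.1], [-0.64, -0.44, 0.15], [-0.81, -0.55, 0.2]], delta_rot=[[0, 0, 0], [0, 0, 0], [0, 0, 0], [0, 0, 0], [0, 0, 0]])

```text
clock: 7.33
position: [0.5385, 0.1385, 0.1537]
tool_rot: [-3.141, -0.0, 2.109]
force: [-0.0, -0.4, 0.5]
grip_width: 0.0004
finger_force: 0.0
```

apply_moves(linear=[[-0.18, -0.09, 0], [-0.36, -0.17, 0], [-0.54, -0.26, 0], [-0.72, -0.34, 0], [-0.91, -0.43, 0]], delta_rot=[[0, 0, 0], [0, 0, 0], [0, 0, 0], [0, 0, 0], [0, 0, 0]])

```text
clock: 7.75
position: [0.5485, 0.0384, 0.154]
tool_rot: [-3.141, -0.0, 2.109]
force: [0.6, 0.0, 0.0]
grip_width: 0.0001
finger_force: 0.0
```

apply_moves(linear=[[-0.15, -0.06, 0.02], [-0.3, -0.12, 0.04], [-0.45, -0.17, 0.06], [-0.6, -0.23, 0.08], [-0.76, -0.28, 0.1]], delta_rot=[[0, 0, 0], [0, 0, 0], [0, 0, 0], [0, 0, 0], [0, 0, 0]])

```text
clock: 8.17
position: [0.5633, -0.0411, 0.1438]
tool_rot: [-3.141, -0.0, 2.109]
force: [0.3, -0.1, -1.0]
grip_width: -0.0
finger_force: 0.0
```

apply_moves(linear=[[-0.1, -0.03, 0.1], [-0.2, -0.06, 0.2], [-0.3, -0.09, 0.35], [-0.4, -0.12, 0.5], [-0.467, -0.13, 0.6]], delta_rot=[[0, 0, 0], [0, 0, 0], [0, 0, 0], [0, 0, 0], [0, 0, 0]])

```text
clock: 8.58
position: [0.5757, -0.0879, 0.0816]
tool_rot: [-3.14, -0.001, 2.109]
force: [-0.3, -0.9, 0.2]
grip_width: -0.0001
finger_force: 0.0
```

apply_moves(linear=[[0, 0, 0], [0, 0, 0], [0, 0, 0], [0, 0, 0], [0, 0, 0]], delta_rot=[[0, 0, 0], [0, 0, 0], [0, 0, 0], [0, 0, 0], [0, 0, 0]])

```text
clock: 9.0
position: [0.5767, -0.0866, 0.0845]
tool_rot: [3.141, 0.001, 2.11]
force: [0.2, 0.7, 0.1]
grip_width: -0.0004
finger_force: 0.0
```

```bash
python3 - <<'E'
from h import *
s=monitor.observe();print(s['clock'],s['position'],s['tool_rot'],s['force'])
plan([(.578,-.0865,.045,121)])
E
```

```text
9.0 [ 0.57665435 -0.08664529  0.08452755] [3.14075769e+00 5.27619615e-04 2.10953788e+00] [0.19055928 0.70574681 0.06213655]
(0.578, -0.0865, 0.045, 121) lin [-0.005, 0.012, 0.395] rot [0.0, 0.0, -0.001]
```

apply_moves(linear=[[0, 0.01, 0.1], [0, 0.01, 0.2], [0, 0.01, 0.3], [0, 0.01, 0.36], [0, 0.01, 0.395]], delta_rot=[[0, 0, 0], [0, 0, 0], [0, 0, 0], [0, 0, 0], [0, 0, 0]])

```text
clock: 9.42
position: [0.5766, -0.0865, 0.0427]
tool_rot: [-3.14, -0.001, 2.109]
force: [0.7, -0.4, 0.5]
grip_width: 0.0
finger_force: 0.0
```

```bash
python3 - <<'E'
from h import *
s=monitor.observe();print(s['clock'],s['position'],s['force'])
p,d=optics.grab_frame('scene'); cv2.imwrite('pics/k1.png',cv2.resize(p[170:310,150:300],(600,560),interpolation=2)[...,::-1])
E
```

```text
9.4167 [ 0.57658638 -0.08651854  0.04274975] [ 0.67695241 -0.38689336  0.4875422 ]
```

View pics/k1.png

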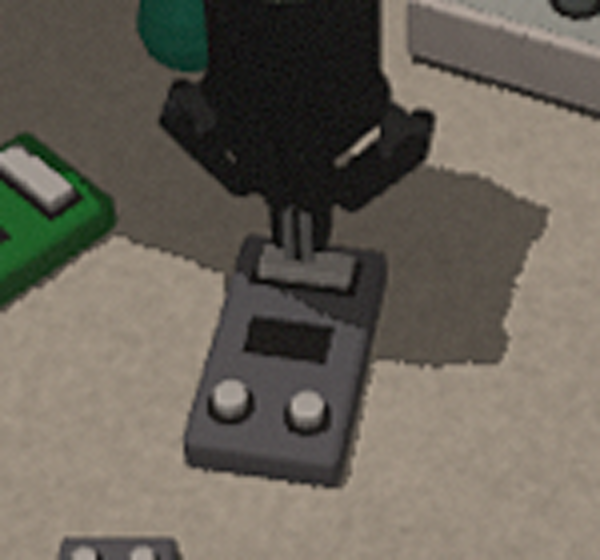

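The fingertips are centred over the bar key at crop (305,265), with the fingers lined up along it.

apply_moves(linear=[[0, 0, 0.03], [0, 0, 0.06], [0, 0, 0.09], [0, 0, 0.12], [0, 0, 0.135]], delta_rot=[[0, 0, 0], [0, 0, 0], [0, 0, 0], [0, 0, 0], [0, 0, 0]])

```text
clock: 9.88
position: [0.5774, -0.0867, 0.0307]
tool_rot: [3.141, 0.0, 2.109]
force: [-0.7, 0.3, 4.7]
grip_width: 0.0
finger_force: 2.3
```

apply_moves(linear=[[0, 0, 0.008], [0, 0, 0.016], [0, 0, 0.02], [0, 0, 0.02], [0, 0, 0.02]], delta_rot=[[0, 0, 0], [0, 0, 0], [0, 0, 0], [0, 0, 0], [0, 0, 0]])

```text
clock: 10.3
position: [0.5774, -0.0867, 0.0291]
tool_rot: [3.141, 0.0, 2.109]
force: [-1.3, -0.3, 7.2]
grip_width: 0.0003
finger_force: 2.8
```

apply_moves(linear=[[0, 0, -0.05], [0, 0, -0.15], [0, 0, -0.35], [0, 0, -0.65], [0, 0, -0.95]], delta_rot=[[0, 0, 0], [0, 0, 0], [0, 0, 0], [0, 0, 0], [0, 0, 0]])

```text
clock: 10.72
position: [0.5766, -0.0864, 0.1252]
tool_rot: [-3.141, -0.001, 2.109]
force: [0.4, -1.1, -0.3]
grip_width: -0.0001
finger_force: 0.0
```

apply_moves(linear=[[0, 0, -0.2], [0, 0, -0.4], [0, 0, -0.6], [0, 0, -0.7], [0, 0, -0.75]], delta_rot=[[0, 0, 0], [0, 0, 0], [0, 0, 0], [0, 0, 0], [0, 0, 0]])

```text
clock: 11.13
position: [0.5776, -0.0867, 0.2006]
tool_rot: [3.14, 0.001, 2.109]
force: [-0.3, -0.1, 0.4]
grip_width: 0.0002
finger_force: 0.0
```

apply_moves(linear=[[0, 0, 0], [0, 0, 0], [0, 0, 0], [0, 0, 0], [0, 0, 0]], delta_rot=[[0, 0, 0], [0, 0, 0], [0, 0, 0], [0, 0, 0], [0, 0, 0]])

```text
clock: 11.55
position: [0.577, -0.0866, 0.1981]
tool_rot: [-3.141, -0.001, 2.109]
force: [-0.3, -0.8, -0.5]
grip_width: -0.0001
finger_force: 0.0
```

```bash
python3 - <<'E'
from h import *
p,d=optics.grab_frame('scene'); np.savez('scene.npz',p=p,d=d)
s=monitor.observe();print(s['clock'],s['position'],s['force'])
E
python3 m.py | sed -n '/scene/,$p' | grep -E 'cap|key'
```

```text
11.6 [ 0.577023   -0.08655461  0.19821149] [-0.21546503 -0.69038125  0.47882383]
cap 64 px [289.2 127.1] med [0.4985 0.2202 0.0845] zmax [0.0868 0.0877] rect [498.2 224.5] [22.1 21.1] 82.4
cap 64 px [310.5 132.6] med [0.5481 0.2351 0.0844] zmax [0.0876 0.088 ] rect [547.1 238. ] [20.1 21.7] 29.1
cap 64 px [281.2 139.5] med [0.5138 0.1716 0.0849] zmax [0.0868 0.0874] rect [511.9 172.5] [18.3 20.2] 41.7
cap 69 px [303.  145.6] med [0.5632 0.1863 0.0853] zmax [0.0867 0.0878] rect [562.  187.6] [18.5 23.1] 35.2
cap 75 px [272.7 152.9] med [0.5283 0.1208 0.0851] zmax [0.0869 0.0876] rect [526.2 123.5] [19.6 20.4] 40.8
cap 72 px [295.  159.1] med [0.5773 0.1361 0.0853] zmax [0.0871 0.0879] rect [575.9 138.3] [17.8 20.2] 38.6
key 110 px [157.7 212.6] med [ 0.4332 -0.1334  0.0346] zmax [0.0361 0.037 ] rect [ 434.3 -133.3] [15.3 44.9] 82.2
key 113 px [224.7 235.1] med [ 0.5776 -0.0887  0.0345] zmax [0.0361 0.0366] rect [578.6 -87.3] [42.9 16.1] 31.3
```

The vial is level, the key has sprung back and the controller hasn't moved, so I'm handing in.

```bash
python3 -c "
from h import *
print(workorder.job_done())"
```

```text
the job is handed in; nothing more can be done
None
```

The high vial is pressed home level with the others, the bar key was pressed about 5 mm and sprang back, the arm is withdrawn clear, and the job was handed in at about 11.6 s; no verdict was returned.

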